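Close the chamber's lock ring with the pin spanner

ROBOT

A 6-joint arm with a two-finger parallel gripper is mounted at the origin on the work surface. World frame = base frame: x ahead of the robot, y to its left, z up, the work surface at z = 0. Lengths are in m, angles in degrees, forces in N, time in s.
With the tool pointing down it reaches from about 0.375 to 0.9 m from the base axis. Payload 3.1 kg.
Tool frame: the origin (TCP) lies midway between the tips of the shut fingers; the grasp point (between the pads) lies 19 mm behind it; z points along the fingers, y is the line along which they close (so a half turn about z gives the same grasp; the last joint's range is limited). The gripper opens to 87 mm and grips with 3 to 60 N. Pads are 19 mm wide; open, the fingers measure 117 mm over their backs; the gripper's body (75 mm by 190 mm) begins 51 mm behind the grasp point.
Start: joints at [54.345, 30.224, 82.088, -0, 67.689, -10.227], TCP at [0.268, 0.564, 0.223] pointing down, gripper open.
Joint ranges: [-176.69, 176.69], [-43.24, 126.21], [12.49, 139.97], [-82, 262], [0, 151.66], [-163.58, 163.58]. Speed limits (degrees/s): [159.86, 159.86, 180, 180, 180, 180].

INTERFACE

Orientations are given as a 3x3 rotation matrix whose columns are the frame's x, y, z axes.
In Python, from rig import read_state, capture, camera_info, hand_in gives the robot as it stands.
- The arm moves only by the tool drive_tool, never from a script. Its argument "motion" is a list of rows, each a list of 2 entries, a list of its own where there are three numbers: the shift along the tool's x, y, z in mm, then the turn, a rotation vector about the tool's x, y, z in rad. A call has 1 to 5 rows; each row shifts and turns the commanded pose from where the row before left it, along the tool's axes as they then stand; what a row does not reach is not made up. A row lasts 1/10 s, in which the tool goes at most 50 mm and 8.59 degrees, less where a joint would pass 70% of its speed; a pose out of reach is approached as far as the arm can. A call is refused whole if a number of a shift passes 50 or a number of a turn 0.15, either way. A call with a gripper value outside its range is refused whole. "gripper" is the opening, from 0 (shut) to 1 (fully open), set as the call begins (left out, the last holds). The fingers move at their own pace and stop on an object; the grip force is fixed at half the most. Time passes only in rows, so rows that do not move let the fingers close. It gives the time, the measured TCP pose, the force, the opening and the grip force at its end, in the units of the state.
- read_state(): the state, without advancing time (a new reading comes with each control period).
- capture(name): name is "scene" or "side" or "wrist"; returns the picture (400x640x3 uint8, red, green, blue); there is no depth.
- camera_info(name): a dict with "fovy" (degrees; the focal length in pixels is half the picture's height over the tangent of half this angle, whatever the lens; pixels are square), "cx", "cy" (the principal point, pixels), "xyz" and "orientation" of the camera in the world; the wrist camera has in their place "T_tool_cam" (4x4, takes a point from camera to tool coordinates, whose origin is the TCP and whose axes are the flange's). Camera axes: x right, y down, z forward; pixel columns grow to the right and rows downward; lengths in m; the calibration is good to about 2 mm. A picture is of the moment at which its call begins: read the wrist's pose just before it. camera_info takes no time and is no camera call.
- hand_in(): hands the job in; it is judged then, once.
The state is a dict: "time_s": time; "joint_positions": joint angles; "qvel": joint speeds; "tau": joint torques, N m; "position": TCP position; "tcp_rot": TCP orientation; "force": force on the tool from outside, world axes, zero at the start; "moment": the same for the moment, N m; "opening": opening from 0.0 (shut) to 1.0 (fully open); "grasp_force": force on a finger pad.
Only numpy, scipy, OpenCV 4.12 (cv2) and the standard library are available. Lean on these libraries where they do the work, as an engineer would, in place of code of your own. Each camera call takes 0.05 s, during which the arm holds its last target. There are 200 camera calls.

TASK

The lock ring around the window of the round conservation chamber is loose. Take the wider of the two pin spanners, set both of its pins in the two slots of the ring, and with it turn the ring clockwise (seen from above) all the way to its stop, where the line on the ring meets the line on the flange. Then put the spanner back astride its own wooden block, resting flat, and let go, without disturbing the green beaker.

Things in the scene. Friction and masses are not known exactly. Their poses are not given: they have to be found in the camera images.
- spanner_grip (a point): Wider pin spanner, steel, pins down: crossbar 150 (its y) x 26 x 10 mm; under it two pins, diameter 10, 15 long, at y = +-60 mm; on its middle a dark upright grip 20 thick (x), 46 long (y), 60 high. Point: grip centre, 40 mm above crossbar underside, 55 above pin tips, 30 below grip top. z up; a half turn makes no difference. The look-alike's crossbar is only 102 mm long (pins 72 mm apart).
- ring_top (a point): Steel lock ring, 164 mm outside, 78 inside, 18 thick, lying on the fixed grey chamber (208 mm across) around a clear window sunk 8 mm. Point: ring's centre at its top face, 88 mm above the table; z up, axes turn with the ring; slots at y = +-60 mm. With the spanner home its crossbar lies on the ring's top, along the ring's y, grip centre 40 mm above this point.
- ring_slot (a point): Middle of one of the ring's two slots (the one at the ring's y = +60 mm), at the top face; the other is straight across the centre. Each slot is a curved opening 26 mm wide radially (47 to 73 mm from the centre), 30 degrees (31 mm) long and 18 mm deep: a pin has some 8 mm of room radially either way and 10 degrees of play either way round. Moves with the ring.
- ring (a joint): Angle of the lock ring, rad: grows clockwise seen from above; 0 fully loose, 1.05 at the firm stop (black lines on ring and flange in line). Starts between 0.1 and 0.4; light friction (0.15 N m), stays where left. The spanner must turn further than the ring by the play of its pins, and is freed for lifting by turning it back within that play.
- block_top (a point): Centre of the top face of the wider spanner's own wooden block, 120 mm long (its x), 44 wide (y), 40 high, fixed. The spanner starts and ends here: crossbar flat on the top along the block's y, a pin hanging beyond either long side, grip centre 40 mm above this point. It may sit up to 20 mm off middle along y. A like block elsewhere carries the smaller spanner.
- beaker: Bystander, not to be disturbed: old green-patinated round beaker, 90 mm across and 110 mm high, standing loose on the far side of the table. Origin at the centre of its underside.
There are look-alikes about, which are no part of the job. What is shaped like the part that bears spanner_grip but blue or purple is not meant.

How it is judged:
By the outcome, as a careful person would: the job done as asked, in the order asked, and still so for the second after the job is handed in, with the robot touching nothing.
It also fails if it takes over 58 s, if anything falls off the work surface, if the arm or the gripper's body presses on something with over 40 N, if the wrist force passes 120 N, or if a joint passes its speed limit or range.

## Working session

There is one attempt and no reset: what is moved stays moved. The work goes in short steps, Python scripts to look and compute and a tool call to move; the robot and the scene stay as the last step left them, time stands still between calls to the robot, and variables do not carry over. Pictures are saved under pics/ and viewed, at most 10 in all, crops included, and the job is handed in when it is done.

Besides the shell and the picture viewer there is one more tool, called by a JSON object that holds its "name" and its "arguments", one argument or row to a line. drive_tool: Moves the arm, as the interface text tells. Its arguments: {"type":"object","properties":{"motion":{"type":"array","items":{"type":"array"}},"gripper":{"type":"number"}},"required":["motion"]}

```bash
ls; mkdir -p pics
python3 - <<'E'
from rig import *
import cv2, json, numpy as np
for n in ("scene","side"):
    cv2.imwrite(f"pics/{n}0.png",cv2.cvtColor(capture(n),cv2.COLOR_RGB2BGR))
    i=camera_info(n); print(n,i)
print(camera_info("wrist")); s=read_state(); print(s)
E
```

```text
pics
scene {'fovy': 57.956512721323094, 'cx': 317.8323604060614, 'cy': 200.8416422924426, 'xyz': array([1.09253781, 0.45824191, 0.98780539]), 'orientation': array([[-0.57870488,  0.67092531, -0.46363766],
       [ 0.81550937,  0.47138908, -0.33576303],
       [-0.00671818, -0.57240856, -0.81994104]])}
side {'fovy': 56.38099762569584, 'cx': 318.77904394398496, 'cy': 204.1422245667576, 'xyz': array([ 0.18539046, -0.40209699,  0.76681688]), 'orientation': array([[ 0.765945  , -0.4777208 ,  0.43024539],
       [-0.6427239 , -0.55305381,  0.53012968],
       [-0.01530512, -0.68257917, -0.73065137]])}
{'fovy': 63.09389269378834, 'cx': 318.6209727358722, 'cy': 200.5370031723749, 'T_tool_cam': array([[ 7.05008966e-04, -9.63785197e-01, -2.66678827e-01,
         7.26810608e-02],
       [ 9.99999497e-01,  8.69755036e-04, -4.99658778e-04,
         9.93659413e-04],
       [ 7.13508987e-04, -2.66678341e-01,  9.63785325e-01,
        -1.62963268e-01],
       [ 0.00000000e+00,  0.00000000e+00,  0.00000000e+00,
         1.00000000e+00]])}
{'time_s': 0.1, 'joint_positions': array([ 5.43464130e+01,  3.02739861e+01,  8.21478110e+01, -2.35720912e-06,
        6.76884418e+01, -1.02270406e+01]), 'qvel': array([ 0.03263439, -0.11032038, -0.18497569,  0.01921826,  0.04687794,
       -0.03912069]), 'tau': array([-2.64106866e-04, -4.40984201e+01, -1.77150875e+01,  6.34846534e-02,
        5.33904636e-02, -7.05030675e-05]), 'position': array([0.26793649, 0.56394384, 0.22167261]), 'tcp_rot': array([[-9.03136276e-01,  4.29352547e-01, -1.12145419e-03],
       [ 4.29353876e-01,  9.03134987e-01, -1.56340477e-03],
       [ 3.41572697e-04, -1.89346827e-03, -9.99998149e-01]]), 'force': array([-0.80639373,  0.97253455,  0.07250442]), 'moment': array([ 0.08076687,  0.01577823, -0.00534645]), 'grasp_force': 0.0, 'opening': 0.998537851905853}
```

View pics/scene0.png

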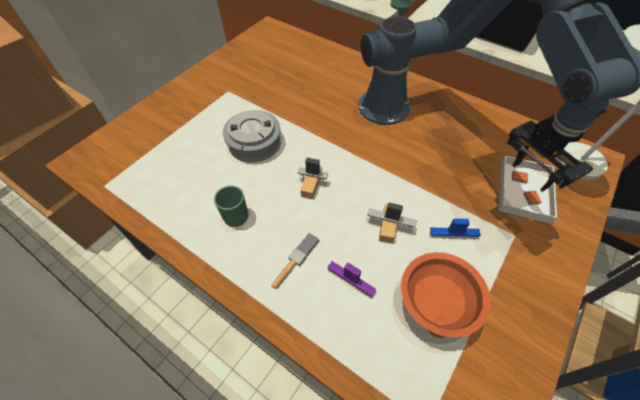

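View pics/side0.png

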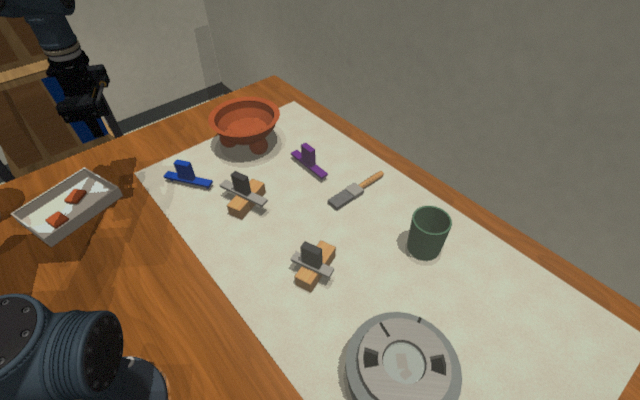

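Scene view: two steel spanners on wooden blocks, at scene (391,217) / side (243,190) and at scene (312,172) / side (312,262). The first has the longer bar (~50 px against ~30 px in the scene view), so it looks like the wider one. The blue (455,231) and purple (351,278) ones are not meant. The chamber is at scene (252,135) and the beaker at (231,206). I'll confirm with an enlarged crop and measure.

```bash
cat > h.py <<'E'
from rig import *
import numpy as np, cv2
def cam(n, st=None):
    i=camera_info(n); f=200/np.tan(np.radians(i['fovy']/2))
    if n=='wrist':
        T=np.eye(4); T[:3,:3]=st['tcp_rot']; T[:3,3]=st['position']; T=T@i['T_tool_cam']; R,t=T[:3,:3],T[:3,3]
    else: R,t=i['orientation'],i['xyz']
    return f,i['cx'],i['cy'],R,t
def ray(c,u,v,z):
    f,cx,cy,R,t=c; d=R@np.array([(u-cx)/f,(v-cy)/f,1.]); return t+d*(z-t[2])/d[2]
def proj(c,p):
    f,cx,cy,R,t=c; q=R.T@(np.asarray(p)-t); return np.array([cx+f*q[0]/q[2],cy+f*q[1]/q[2]])
E
python3 - <<'E'
from h import *
a=cv2.imread('pics/scene0.png'); b=cv2.imread('pics/side0.png')
cr=lambda im,x,y,w,h,k: cv2.resize(im[y:y+h,x:x+w],None,fx=k,fy=k,interpolation=cv2.INTER_CUBIC)
A=cr(a,280,140,160,120,2.5); B=cr(a,210,100,80,75,4)
C=cr(b,200,150,160,150,2.5)[:300]; D=cr(b,340,305,125,95,3.16)[:300,:400]
out=np.zeros((600,800,3),np.uint8)
for im,(x,y) in ((A,(0,0)),(B,(400,0)),(C,(0,300)),(D,(400,300))): out[y:y+im.shape[0],x:x+im.shape[1]]=im[:600-y,:800-x]
cv2.imwrite('pics/crop1.png',out)
for n,im,z in (('scene',a,.04),('side',b,.04)):
    c=cam(n); hsv=cv2.cvtColor(im,cv2.COLOR_BGR2HSV)
    g=((hsv[...,2]<75)&(hsv[...,1]<90)).astype(np.uint8)
    m,l,s,ce=cv2.connectedComponentsWithStats(g)
    for i in range(1,m):
        if 60<s[i,4]<1200: print(n,'dark',s[i],ce[i].round(1),ray(c,*ce[i],.08).round(3))
E
```

```text
scene dark [392   5  19  10  76] [401.8   9.9] [-0.574 -0.234  0.08 ]
scene dark [383  17  31  17 417] [398.   25.1] [-0.443 -0.184  0.08 ]
scene dark [230 137  50  24 463] [256.7 152.5] [ 0.535 -0.198  0.08 ]
scene dark [ 611  155   29   57 1046] [628.7 187.9] [-0.019  0.852  0.08 ]
scene dark [306 161  14  14 151] [312.2 167.7] [ 0.482 -0.005  0.08 ]
scene dark [216 188  25  20 383] [228.3 197.1] [ 0.727 -0.148  0.08 ]
scene dark [219 201  29  25 407] [235.4 215.1] [ 0.763 -0.085  0.08 ]
scene dark [385 207  16  13 156] [392.8 213.2] [0.487 0.296 0.08 ]
scene dark [605 217  35  17 410] [622.7 224.7] [0.138 0.862 0.08 ]
scene dark [110 219  46  41 289] [136.5 243.2] [ 0.996 -0.251  0.08 ]
scene dark [  0 224 186 176 404] [ 97.7 316.7] [ 1.187 -0.161  0.08 ]
scene dark [601 232  39  23 364] [619.1 244.1] [0.213 0.865 0.08 ]
scene dark [580 255  60  54 879] [615.  280.3] [0.337 0.877 0.08 ]
side dark [300 147  15  20 146] [306.4 157.1] [0.681 0.26  0.08 ]
side dark [  0 160  14  23 198] [  4.9 172.6] [0.005 0.761 0.08 ]
side dark [232 173  19  23 263] [241.1 184.3] [0.48  0.287 0.08 ]
side dark [421 208  29  25 458] [436.2 220.3] [ 0.769 -0.129  0.08 ]
side dark [408 221  39  39 642] [421.9 242. ] [ 0.692 -0.149  0.08 ]
side dark [302 248  20  21 271] [311.6 258.1] [ 0.472 -0.019  0.08 ]
side dark [364 351  14  16 173] [369.9 359. ] [ 0.413 -0.258  0.08 ]
side dark [431 357  15  17 179] [438.4 365.2] [ 0.498 -0.345  0.08 ]
```

View pics/crop1.png

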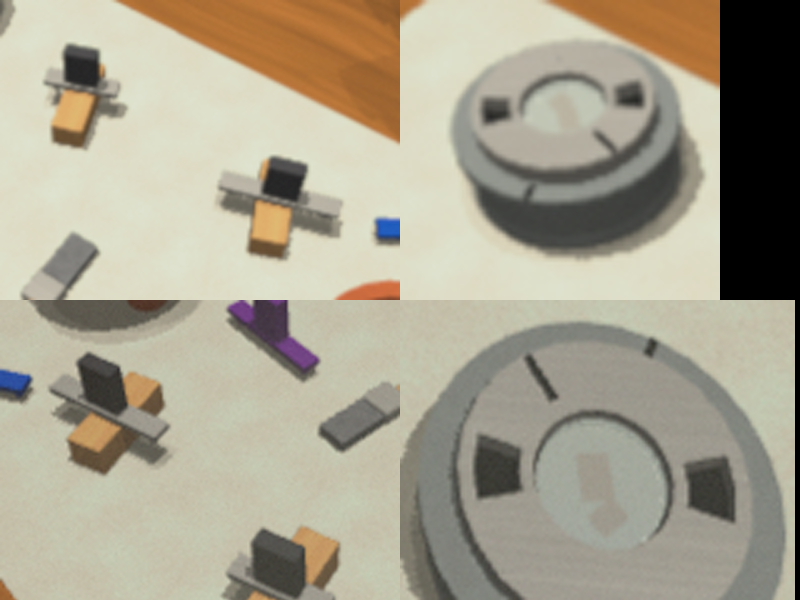

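The crop confirms it: the spanner at scene (391,217) has the bar about 1.6x longer. Ring slots are at side (371,357) and (438,365), ring line near (385,330), flange line near (419,320).

Run:
```python
from h import *
S=cam('scene'); D=cam('side')
pD=lambda x,y:(340+(x-400)/3.16,305+(y-300)/3.16)
pB=lambda x,y:(210+(x-400)/4,100+y/4)
pA=lambda x,y:(280+x/2.5,140+y/2.5); pC=lambda x,y:(200+x/2.5,150+(y-300)/2.5)
P=lambda l,v: print(l,np.round(v,4))
m=lambda l:np.mean(l,0)
for nm,c,f,L,R,mk,fl in (('side',D,pD,[(478,436),(520,437),(520,490),(478,497)],[(686,464),(728,458),(735,522),(692,511)],[(553,398),(529,357)],(651,347)),
  ('scene',S,pB,[(482,98),(508,96),(513,120),(484,123)],[(613,88),(638,82),(644,102),(617,108)],[(596,131),(615,152)],(530,191))):
    a=m([ray(c,*f(*p),.088) for p in L]);b=m([ray(c,*f(*p),.088) for p in R])
    cc=(a+b)/2; d=b-a
    P(nm+' slots',(a,b)); P(' ctr',cc); print(' dist',np.linalg.norm(d),'ang',np.degrees(np.arctan2(d[1],d[0])))
    for p in mk: q=ray(c,*f(*p),.088)-cc; print(' mark',np.degrees(np.arctan2(q[1],q[0])),np.linalg.norm(q))
    q=ray(c,*f(*fl),.07)-cc; print(' flange',np.degrees(np.arctan2(q[1],q[0])),np.linalg.norm(q))
for nm,c,f,l,r in (('scene',S,pA,[(222,173),(219,186)],[(342,200),(340,212)]),('side',D,pC,[(63,377),(50,390)],[(168,425),(155,435)])):
    a=m([ray(c,*f(*p),.05) for p in l]);b=m([ray(c,*f(*p),.05) for p in r]);d=b-a
    P(nm+' bar',(a,b,(a+b)/2)); print(np.linalg.norm(d),np.degrees(np.arctan2(d[1],d[0])))
# grip top triangulation check + block corners
for l,c,f,pts,z in (('grip top scene',S,pA,[(265,157),(306,163)],.1),('grip top side',D,pC,[(78,357),(122,372)],.1),
   ('block scene near top edge',S,pA,[(250,236),(288,238)],.04),('block side',D,pC,[(68,443),(108,460),(162,381),(130,372)],.04)):
    P(l,[ray(c,*f(*p),z) for p in pts])
```

```text
side slots [[ 0.4149 -0.2593  0.088 ]
 [ 0.4953 -0.3449  0.088 ]]
 ctr [ 0.4551 -0.3021  0.088 ]
 dist 0.11745243428674704 ang -46.766825297936016
 mark 76.52874768651205 0.05096512154397545
 mark 75.52707457348014 0.07892146832276958
 flange 22.006970665537647 0.09877715181916044
scene slots [[ 0.4948 -0.3375  0.088 ]
 [ 0.414  -0.2536  0.088 ]]
 ctr [ 0.4544 -0.2955  0.088 ]
 dist 0.11649114771704078 ang 133.8848776853485
 mark 77.64544893535466 0.0493042663920287
 mark 75.30162890510199 0.08105445486148057
 flange 22.042069190970352 0.0948546210467111
scene bar [[0.5063 0.2258 0.05  ]
 [0.4553 0.3651 0.05  ]
 [0.4808 0.2954 0.05  ]]
0.14824303175526388 110.08960079226789
side bar [[0.4554 0.3541 0.05  ]
 [0.5038 0.2179 0.05  ]
 [0.4796 0.286  0.05  ]]
0.14452069191154893 -70.43745520124405
grip top scene [[0.4795 0.2652 0.1   ]
 [0.4591 0.3092 0.1   ]]
grip top side [[0.4747 0.3222 0.1   ]
 [0.4976 0.2714 0.1   ]]
block scene near top edge [[0.5495 0.2939 0.04  ]
 [0.5257 0.3325 0.04  ]]
block side [[0.4219 0.2759 0.04  ]
 [0.4413 0.2273 0.04  ]
 [0.5519 0.2895 0.04  ]
 [0.5326 0.326  0.04  ]]
```

{"name": "drive_tool", "arguments": {
  "motion": [
    [[-44, -22, 3], [0, 0, 0]],
    [[-44, -22, 3], [0, 0, 0]],
    [[-44, -22, 3], [0, 0, 0]],
    [[-44, -22, 3], [0, 0, 0]],
    [[-44, -22, 3], [0, 0, 0]]
  ],
  "gripper": 1
}}

```text
time_s: 0.6
position: [0.4204, 0.369, 0.2071]
tcp_rot: [[-0.903, 0.429, -0.001], [0.429, 0.903, -0.0], [0.0, -0.001, -1.0]]
force: [0.6, -0.0, 0.4]
opening: 1.0
grasp_force: 0.0
```

{"name": "drive_tool", "arguments": {
  "motion": [
    [[-44, -22, 3], [0, 0, 0.15]],
    [[-44, -22, 3], [0, 0, 0.15]],
    [[0, 0, 0], [0, 0, 0.15]],
    [[0, 0, 0], [0, 0, 0.15]],
    [[0, 0, 0], [0, 0, 0.15]]
  ]
}}

```text
time_s: 1.1
position: [0.4743, 0.2881, 0.201]
tcp_rot: [[-0.361, 0.933, -0.001], [0.933, 0.361, -0.0], [0.0, -0.001, -1.0]]
force: [-0.2, 0.2, -0.0]
opening: 1.001
grasp_force: 0.0
```

Run:
```python
from h import *
import pickle
s=read_state(); im=cv2.cvtColor(capture('wrist'),cv2.COLOR_RGB2BGR); cv2.imwrite('pics/w1.png',im); pickle.dump(s,open('w1.pkl','wb'))
print(s['position'],s['tcp_rot'][:,1],s['time_s'],s['force'])
```

```text
[0.47431841 0.28808869 0.20103631] [ 0.93267079  0.36072653 -0.00125336] 1.1 [-0.16951054  0.20521161 -0.01692639]
```

View pics/w1.png

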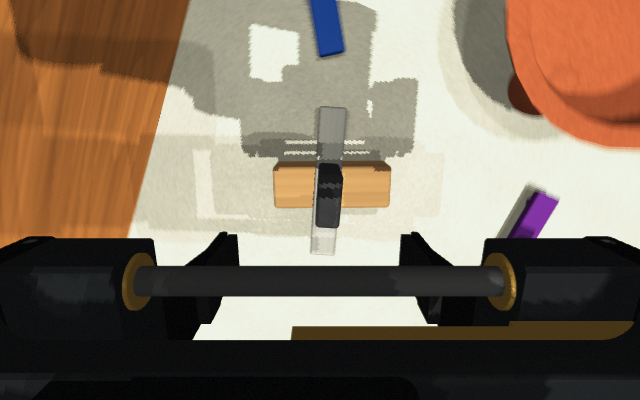

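The wrist view shows the block top (274–390, 162–207), the bar from (332,107) to (324,254), and the grip around (329,195).

Run:
```python
from h import *
import pickle
s=pickle.load(open('w1.pkl','rb')); c=cam('wrist',s); S=cam('scene');D=cam('side')
a=(ray(c,320,107,.05)+ray(c,345,108,.05))/2; b=(ray(c,311,253,.05)+ray(c,336,254,.05))/2
d=a-b; print('bar',a,b,(a+b)/2,np.linalg.norm(d),np.degrees(np.arctan2(d[1],d[0])))
C=[ray(c,*p,.04) for p in ((274,162),(390,162),(390,207),(275,207))]; print('block',np.round(C,4),np.mean(C,0),np.linalg.norm(C[0]-C[1]),np.linalg.norm(C[1]-C[2]),np.degrees(np.arctan2(*(C[1]-C[0])[1::-1])))
pA=lambda x,y:(280+x/2.5,140+y/2.5); pC=lambda x,y:(200+x/2.5,150+(y-300)/2.5)
print('griptop scene',[ray(S,*pA(*p),.11).round(4) for p in((272,157),(306,164))],'side',[ray(D,*pC(*p),.11).round(4) for p in((83,355),(118,370))])
im=cv2.imread('pics/w1.png'); g=(im.max(2)<70).astype(np.uint8); g[240:]=0
m,l,st,ce=cv2.connectedComponentsWithStats(g); i=l[200,329]; print(st[i],ce[i])
for r in (172,190,205,222): 
    x=np.where(l[r]==i)[0]; print(r,x.min(),x.max())
```

```text
bar [0.45941826 0.36368638 0.05      ] [0.50533192 0.22377379 0.05      ] [0.48237509 0.29373008 0.05      ] 0.14725350924736902 108.16774815610188
block [[0.4247 0.2941 0.04  ]
 [0.5328 0.3361 0.04  ]
 [0.5523 0.2933 0.04  ]
 [0.441  0.2501 0.04  ]] [0.48770216 0.29340941 0.04      ] 0.11590191091372697 0.046980830957220304 21.203814894603514
griptop scene [array([0.4816, 0.2741, 0.11  ]), array([0.4675, 0.3115, 0.11  ])] side [array([0.476 , 0.3106, 0.11  ]), array([0.4914, 0.2666, 0.11  ])]
[ 316  162   27   66 1479] [328.34753212 194.64503043]
172 319 341
190 317 341
205 316 340
222 316 338
```

{"name": "drive_tool", "arguments": {
  "motion": [
    [[2, 9, 29], [0, 0, 0.03]],
    [[0, 0, 40], [0, 0, 0]],
    [[0, 0, 40], [0, 0, 0]],
    [[0, 0, 20], [0, 0, 0]],
    [[0, 0, 10], [0, 0, 0]]
  ]
}}

```text
time_s: 1.65
position: [0.4801, 0.2937, 0.06]
tcp_rot: [[-0.342, 0.94, -0.005], [0.94, 0.342, -0.002], [-0.0, -0.005, -1.0]]
force: [-0.2, 0.3, -0.0]
opening: 0.999
grasp_force: 0.0
```

{"name": "drive_tool", "arguments": {
  "motion": [
    [[0, 0, 0], [0, 0, 0]],
    [[0, 0, 0], [0, 0, 0]],
    [[0, 0, 0], [0, 0, 0]],
    [[0, 0, 0], [0, 0, 0]],
    [[0, 0, 0], [0, 0, 0]]
  ],
  "gripper": 0
}}

```text
time_s: 2.15
position: [0.4824, 0.2944, 0.0636]
tcp_rot: [[-0.34, 0.94, 0.002], [0.94, 0.34, 0.001], [-0.0, 0.002, -1.0]]
force: [-0.1, 0.1, 0.6]
opening: 0.632
grasp_force: 0.0
```

{"name": "drive_tool", "arguments": {
  "motion": [
    [[0, 0, 0], [0, 0, 0]],
    [[0, 0, 0], [0, 0, 0]],
    [[0, 0, 0], [0, 0, 0]],
    [[0, 0, 0], [0, 0, 0]],
    [[0, 0, 0], [0, 0, 0]]
  ]
}}

```text
time_s: 2.65
position: [0.4814, 0.294, 0.0625]
tcp_rot: [[-0.34, 0.94, -0.001], [0.94, 0.34, -0.0], [-0.0, -0.001, -1.0]]
force: [-0.8, -1.0, 0.8]
opening: 0.23
grasp_force: 29.8
```

Run:
```python
from h import *
s=read_state(); print(s['position'],np.degrees(np.arctan2(s['tcp_rot'][1,1],s['tcp_rot'][0,1])),s['opening'],s['grasp_force'],s['force'],s['moment'],s['joint_positions'])
cv2.imwrite('pics/w2.png',cv2.cvtColor(capture('wrist'),cv2.COLOR_RGB2BGR))
```

```text
[0.48141909 0.2940124  0.06246545] 19.886628572976264 0.2296497036321301 29.817545162513852 [-0.79495186 -1.02233888  0.8430768 ] [-0.16957046  0.1245551   0.0378867 ] [ 2.00674969e+01  3.88839567e+01  9.80213194e+01 -6.91478464e-03
  4.31570325e+01  1.85912445e-01]
```

{"name": "drive_tool", "arguments": {
  "motion": [
    [[0, 0, -10], [0, 0, 0]],
    [[0, 0, -25], [0, 0, 0]],
    [[0, 0, -35], [0, 0, 0]],
    [[0, 0, -40], [0, 0, 0]],
    [[0, 0, -28], [0, 0, 0]]
  ]
}}

```text
time_s: 3.2
position: [0.4823, 0.2945, 0.2031]
tcp_rot: [[-0.34, 0.94, 0.002], [0.94, 0.34, 0.001], [0.0, 0.002, -1.0]]
force: [-0.4, 0.1, -2.3]
opening: 0.228
grasp_force: 29.8
```

{"name": "drive_tool", "arguments": {
  "motion": [
    [[-20, -9, 0], [0, 0, 0]],
    [[-40, -16, 0], [0, 0, 0]],
    [[-42, -17, 0], [0, 0, 0]],
    [[-42, -17, 0], [0, 0, 0]],
    [[-42, -17, 0], [0, 0, 0]]
  ]
}}

```text
time_s: 3.7
position: [0.473, 0.092, 0.2008]
tcp_rot: [[-0.341, 0.94, 0.0], [0.94, 0.341, -0.0], [-0.0, 0.0, -1.0]]
force: [-0.4, -0.4, -2.6]
opening: 0.228
grasp_force: 29.8
```

{"name": "drive_tool", "arguments": {
  "motion": [
    [[-42, -17, 0], [0, 0, 0]],
    [[-42, -17, 0], [0, 0, 0]],
    [[-42, -17, 0], [0, 0, 0]],
    [[-42, -17, 0], [0, 0, 0]],
    [[-42, -17, 0], [0, 0, 0]]
  ]
}}

```text
time_s: 4.2
position: [0.4645, -0.1346, 0.2008]
tcp_rot: [[-0.34, 0.94, 0.0], [0.94, 0.34, 0.0], [0.0, 0.0, -1.0]]
force: [1.9, -0.0, -4.0]
opening: 0.227
grasp_force: 29.8
```

{"name": "drive_tool", "arguments": {
  "motion": [
    [[-42, -17, 0], [0, 0, 0]],
    [[-42, -17, 0], [0, 0, 0]],
    [[-42, -20, 0], [0, 0, 0]],
    [[-25, -11, 0], [0, 0, 0]],
    [[0, 0, 0], [0, 0, 0]]
  ]
}}

```text
time_s: 4.7
position: [0.4555, -0.3019, 0.2009]
tcp_rot: [[-0.336, 0.942, 0.002], [0.942, 0.336, -0.003], [-0.004, 0.001, -1.0]]
force: [-0.4, -0.2, -3.0]
opening: 0.232
grasp_force: 29.8
```

{"name": "drive_tool", "arguments": {
  "motion": [
    [[0, 0, 0], [0, 0, -0.1]],
    [[0, 0, 0], [0, 0, -0.1]],
    [[0, 0, 0], [0, 0, -0.1]],
    [[0, 0, 0], [0, 0, -0.11]],
    [[0, 0, 0], [0, 0, 0]]
  ]
}}

```text
time_s: 5.2
position: [0.455, -0.2957, 0.2005]
tcp_rot: [[-0.687, 0.727, -0.001], [0.727, 0.687, 0.001], [0.001, 0.0, -1.0]]
force: [-0.0, 0.4, -2.9]
opening: 0.225
grasp_force: 29.8
```

Run:
```python
from h import *
import pickle
s=read_state(); print(s['position'],np.degrees(np.arctan2(s['tcp_rot'][1,1],s['tcp_rot'][0,1])),s['opening'],s['grasp_force'],s['force'],s['moment'],s['joint_positions'],s['time_s'])
pickle.dump(s,open('w3.pkl','wb'))
cv2.imwrite('pics/w3.png',cv2.cvtColor(capture('wrist'),cv2.COLOR_RGB2BGR))
cv2.imwrite('pics/side3.png',cv2.cvtColor(capture('side'),cv2.COLOR_RGB2BGR))
```

```text
[ 0.45500782 -0.29570505  0.20047062] 43.40066232108818 0.22528683482258047 29.814331429079175 [-0.02292612  0.38558852 -2.93441874] [-0.04007968  0.03372391 -0.0137707 ] [-4.48337834e+01  2.55629166e+01  9.52649245e+01  2.26172276e-02
  5.92565368e+01 -8.82460343e+01] 5.2
```

View pics/w3.png

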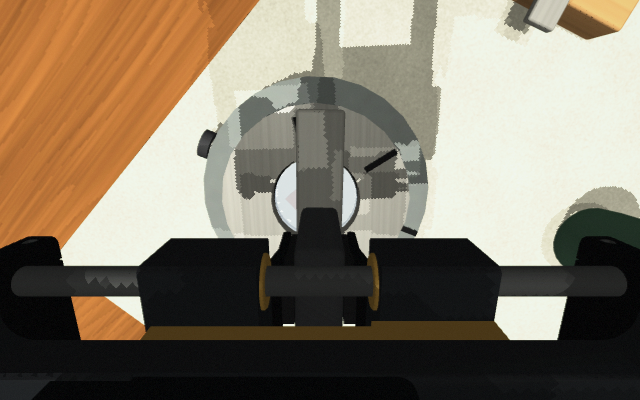

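The wrist view shows the bar over the ring (far end 296–345, row 108), the chamber rim at left 205 / right 427 / top 77, the ring line from (366,170) to (398,152) and the flange line at (409,231).

Run:
```python
from h import *
import pickle
from scipy.optimize import least_squares
s=pickle.load(open('w3.pkl','rb')); c=cam('wrist',s)
def fit(pts,z,r):
    P=np.array([ray(c,*p,z)[:2] for p in pts])
    q=least_squares(lambda o:np.hypot(*(P-o[:2]).T)-r,[.455,-.3]); q2=least_squares(lambda o:np.hypot(*(P-o[:2]).T)-o[2],[.455,-.3,r]); return q.x,q.fun,q2.x
print('chamber',fit([(205,185),(427,185),(315,77),(225,130),(405,126)],.07,.104))
print('window',fit([(271,200),(360,200),(282,173),(349,171),(280,225),(353,225)],.088,.039))
o=np.array([.455,-.298])
for p,z in (((366,170),.088),((398,152),.088),((409,231),.07),((296,118),.088),((296,131),.088)):
    q=ray(c,*p,z)[:2]-o; print(p,np.hypot(*q),np.degrees(np.arctan2(q[1],q[0])))
a,b=ray(c,296,109,.188),ray(c,345,109,.188); m=(a+b)/2; print('bar end',m,np.linalg.norm(a-b)); d=m-s['position']; print(np.hypot(d[0],d[1]),np.degrees(np.arctan2(d[1],d[0])))
```

```text
chamber (array([ 0.4582583 , -0.30107836]), array([-0.00058226, -0.00098247,  0.00255232, -0.00211271, -0.00163607]), array([ 0.45655655, -0.299308  ,  0.10223273]))
window (array([ 0.45694609, -0.29973919]), array([ 0.00052216, -0.00040392, -0.00017039,  0.00039119, -0.00015702,
        0.0004605 ]), array([ 0.45696338, -0.29975643,  0.03910849]))
(366, 170) 0.05009787873263204 74.29109465323901
(398, 152) 0.08060225271722352 74.03963666344221
(409, 231) 0.09641100696157212 21.09605192024329
(296, 118) 0.07065345244680346 146.57823958131976
(296, 131) 0.0605803673441036 149.00146333352092
bar end [ 0.40571673 -0.24083595  0.188     ] 0.02541921155222034
0.07375790987043024 131.93460826585556
```

{"name": "drive_tool", "arguments": {
  "motion": [
    [[-4, -1, 10], [0, 0, 0]],
    [[0, 0, 25], [0, 0, 0]],
    [[0, 0, 20], [0, 0, 0]],
    [[0, 0, 0], [0, 0, 0]],
    [[0, 0, 0], [0, 0, 0]]
  ]
}}

```text
time_s: 5.8
position: [0.4573, -0.3006, 0.1451]
tcp_rot: [[-0.686, 0.727, -0.001], [0.727, 0.686, 0.001], [0.001, 0.0, -1.0]]
force: [-0.3, -0.2, -3.3]
opening: 0.229
grasp_force: 29.8
```

{"name": "drive_tool", "arguments": {
  "motion": [
    [[0, 0, 5], [0, 0, 0]],
    [[0, 0, 5], [0, 0, 0]],
    [[0, 0, 5], [0, 0, 0]],
    [[0, 0, 3], [0, 0, 0]],
    [[0, 0, 2], [0, 0, 0]]
  ]
}}

```text
time_s: 6.3
position: [0.4573, -0.3006, 0.1253]
tcp_rot: [[-0.687, 0.727, -0.0], [0.727, 0.687, 0.0], [0.0, -0.0, -1.0]]
force: [0.0, -0.2, -3.9]
opening: 0.229
grasp_force: 29.8
```

{"name": "drive_tool", "arguments": {
  "motion": [
    [[0, 0, 3], [0, 0, 0]],
    [[0, 0, 3], [0, 0, 0]],
    [[0, 0, 3], [0, 0, 0]],
    [[0, 0, 3], [0, 0, 0]],
    [[0, 0, 0], [0, 0, 0]]
  ]
}}

```text
time_s: 6.8
position: [0.4571, -0.3004, 0.1131]
tcp_rot: [[-0.687, 0.727, -0.001], [0.727, 0.687, 0.001], [0.001, -0.0, -1.0]]
force: [-0.8, -0.4, -3.4]
opening: 0.23
grasp_force: 29.8
```

{"name": "drive_tool", "arguments": {
  "motion": [
    [[0, 0, 1], [0, 0, 0.05]],
    [[0, 0, 0], [0, 0, 0.08]],
    [[0, 0, 0], [0, 0, 0.08]],
    [[0, 0, 0], [0, 0, 0.08]],
    [[0, 0, 0], [0, 0, 0.08]]
  ]
}}

```text
time_s: 7.3
position: [0.4564, -0.3013, 0.1125]
tcp_rot: [[-0.376, 0.927, -0.002], [0.927, 0.376, -0.001], [-0.0, -0.002, -1.0]]
force: [-2.6, -2.0, -3.5]
opening: 0.227
grasp_force: 29.9
```

{"name": "drive_tool", "arguments": {
  "motion": [
    [[0, 0, 0], [0, 0, 0.1]],
    [[0, 0, 0], [0, 0, 0.1]],
    [[0, 0, 0], [0, 0, 0.1]],
    [[0, 0, 0], [0, 0, 0.08]],
    [[0, 0, 0], [0, 0, 0.08]]
  ]
}}

```text
time_s: 7.8
position: [0.4559, -0.3008, 0.1124]
tcp_rot: [[0.074, 0.997, -0.003], [0.997, -0.074, 0.0], [-0.0, -0.003, -1.0]]
force: [-3.4, -1.2, -2.4]
opening: 0.23
grasp_force: 29.9
```

Run:
```python
from h import *
import pickle
s=read_state(); print(s['position'],np.degrees(np.arctan2(s['tcp_rot'][1,1],s['tcp_rot'][0,1])),s['opening'],s['grasp_force'],s['force'],s['moment'],s['joint_positions'],s['time_s'])
pickle.dump(s,open('w4.pkl','wb'))
w=cv2.cvtColor(capture('wrist'),cv2.COLOR_RGB2BGR);cv2.imwrite('pics/w4.png',w)
d=cv2.cvtColor(capture('side'),cv2.COLOR_RGB2BGR);cv2.imwrite('pics/side4.png',d)
e=cv2.cvtColor(capture('scene'),cv2.COLOR_RGB2BGR)
out=np.zeros((600,800,3),np.uint8); out[:250,:400]=cv2.resize(w,(400,250))
k=cv2.resize(d[290:400,330:470],None,fx=2.8,fy=2.8); out[:k.shape[0],400:400+k.shape[1]]=k
k=cv2.resize(e[90:175,200:300],None,fx=3.3,fy=3.3); out[310:310+k.shape[0],:k.shape[1]]=k
cv2.imwrite('pics/m4.png',out)
```

```text
[ 0.45594364 -0.30077001  0.11242829] -4.264412404624275 0.2296936016040197 29.929343455005437 [-3.37912141 -1.20310573 -2.40452325] [-0.28898838  0.73882706  0.24769663] [-45.06270733  33.27185985  99.00489324  -0.17459335  47.85299455
 -40.68101125] 7.8
```

View pics/m4.png

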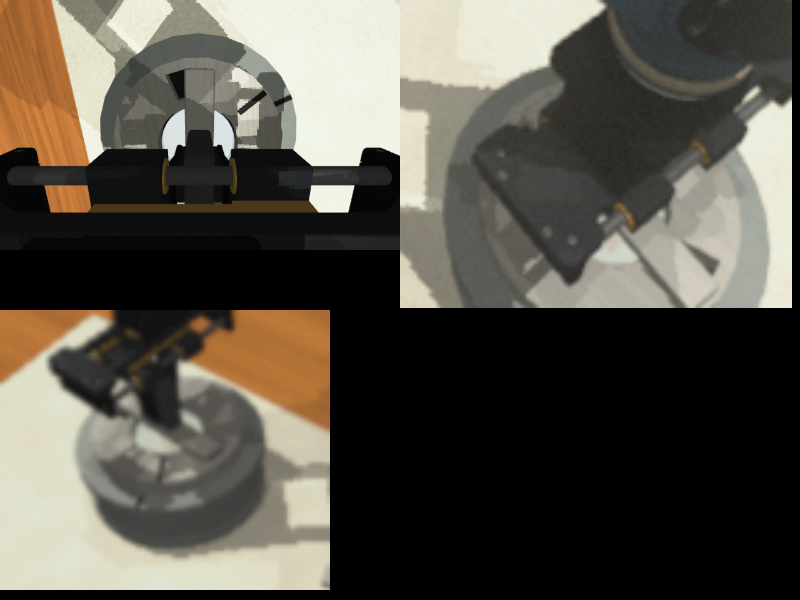

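Pins are engaged and the ring is following; its line is about 15–20° short of the flange line (wrist inset: ring line (252,101), flange (283,100)).

{"name": "drive_tool", "arguments": {
  "motion": [
    [[0, 0, 0], [0, 0, 0.06]],
    [[0, 0, 0], [0, 0, 0.06]],
    [[0, 0, 0], [0, 0, 0.06]],
    [[0, 0, 0], [0, 0, 0.03]],
    [[0, 0, 0], [0, 0, 0.02]]
  ]
}}

```text
time_s: 8.45
position: [0.4565, -0.3002, 0.1124]
tcp_rot: [[0.297, 0.955, -0.002], [0.955, -0.297, 0.001], [0.0, -0.002, -1.0]]
force: [-3.5, 0.1, -3.1]
opening: 0.23
grasp_force: 29.9
```

Run:
```python
from h import *
s=read_state(); print(s['position'],np.degrees(np.arctan2(s['tcp_rot'][1,1],s['tcp_rot'][0,1])),s['opening'],s['grasp_force'],s['force'],s['moment'])
```

```text
[ 0.45646362 -0.30020673  0.11236754] -17.287136693847014 0.23014884634614496 29.92950975196436 [-3.51896461  0.06058784 -3.09090218] [-0.17308196  0.7674517   0.19086847]
```

{"name": "drive_tool", "arguments": {
  "motion": [
    [[0, 0, 0], [0, 0, 0.02]],
    [[0, 0, 0], [0, 0, 0.02]],
    [[0, 0, 0], [0, 0, 0]]
  ]
}}

```text
time_s: 8.75
position: [0.4552, -0.2995, 0.1122]
tcp_rot: [[0.335, 0.942, -0.005], [0.942, -0.335, 0.002], [0.001, -0.005, -1.0]]
force: [-5.8, 0.3, -1.8]
opening: 0.228
grasp_force: 30.0
```

Run:
```python
from h import *
s=read_state(); print(s['position'],np.degrees(np.arctan2(s['tcp_rot'][1,1],s['tcp_rot'][0,1])),s['opening'],s['grasp_force'],s['force'],s['moment'])
```

```text
[ 0.45524521 -0.29954921  0.11222753] -19.543495950414968 0.22824711663957162 29.98518636217341 [-5.77198001  0.26751    -1.76446036] [-0.01540909  1.35521724  0.31585626]
```

{"name": "drive_tool", "arguments": {
  "motion": [
    [[0, 0, 0], [0, 0, 0.02]],
    [[0, 0, 0], [0, 0, 0.02]],
    [[0, 0, 0], [0, 0, 0]]
  ]
}}

```text
time_s: 9.05
position: [0.4551, -0.2992, 0.1122]
tcp_rot: [[0.37, 0.929, -0.006], [0.929, -0.37, 0.003], [0.0, -0.006, -1.0]]
force: [-5.9, 0.5, -0.7]
opening: 0.227
grasp_force: 30.6
```

Run:
```python
from h import *
import pickle
s=read_state(); print(s['position'],np.degrees(np.arctan2(s['tcp_rot'][1,1],s['tcp_rot'][0,1])),s['opening'],s['grasp_force'],s['force'],s['moment'])
pickle.dump(s,open('w5.pkl','wb'))
w=cv2.cvtColor(capture('wrist'),cv2.COLOR_RGB2BGR);cv2.imwrite('pics/w5.png',w)
cv2.imwrite('pics/w5c.png',cv2.resize(w[40:250,140:500],None,fx=2.2,fy=2.2,interpolation=cv2.INTER_CUBIC))
```

```text
[ 0.4550644  -0.29916415  0.11218356] -21.69827252219822 0.2270964967945108 30.566279855556786 [-5.91265047  0.54303995 -0.66564527] [0.17330966 1.32243278 0.81338894]
```

View pics/w5c.png

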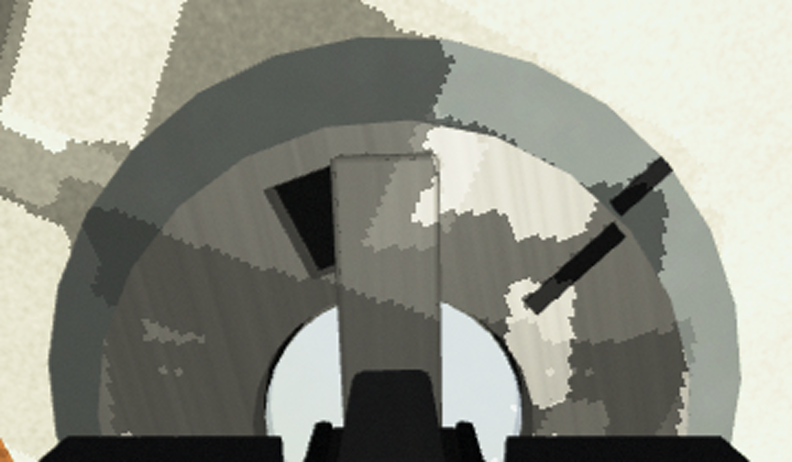

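The lines nearly meet (crop: ring (532,305)–(620,230), flange (615,210)–(668,163)). The height step causes parallax, so I'll compute the angles.

Run:
```python
from h import *
import pickle
s=pickle.load(open('w5.pkl','rb')); c=cam('wrist',s); o=np.array([.457,-.2997])
w=[ray(c,140+x/2.2,40+y/2.2,.088)[:2] for x,y in ((265,400),(523,400),(300,330),(490,330))]
from scipy.optimize import least_squares
o2=least_squares(lambda o:[np.hypot(*(p-o))-.039 for p in w],o).x; print(o2)
for o in (o,o2):
  for x,y,z in ((532,305,.088),(620,230,.088),(615,210,.07),(668,163,.07)):
    q=ray(c,140+x/2.2,40+y/2.2,z)[:2]-o; print(np.hypot(*q),np.degrees(np.arctan2(q[1],q[0])))
```

```text
[ 0.45488831 -0.30118089]
0.04971237662599761 23.31825876491633
0.07901326862239295 22.347332659751324
0.0842409752862379 22.462515356203195
0.10285074701479897 22.313501346188048
0.05224040933648621 23.8930235976637
0.08153140023566019 22.7456241220084
0.08676008955710775 22.833461725313185
0.10536810588673248 22.622496900602126
```

{"name": "drive_tool", "arguments": {
  "motion": [
    [[0, 0, 0], [0, 0, 0.02]],
    [[0, 0, 0], [0, 0, 0.02]],
    [[0, 0, 0], [0, 0, 0]]
  ]
}}

```text
time_s: 9.4
position: [0.4551, -0.2993, 0.1122]
tcp_rot: [[0.406, 0.914, -0.006], [0.914, -0.406, 0.002], [-0.0, -0.006, -1.0]]
force: [-6.9, 0.6, -0.4]
opening: 0.231
grasp_force: 31.5
```

Run:
```python
from h import *
s=read_state(); print(s['position'],np.degrees(np.arctan2(s['tcp_rot'][1,1],s['tcp_rot'][0,1])),s['opening'],s['grasp_force'],s['force'],s['moment'])
```

```text
[ 0.45507328 -0.29929413  0.11223637] -23.94147822105099 0.23085868635086462 31.531729390590044 [-6.85078294  0.55157089 -0.40134441] [0.12750385 1.34239059 0.97245416]
```

Ring and flange lines agree to within 0.3° and the torque is rising, so it is at the stop. I'll back off within the play and lift.

{"name": "drive_tool", "arguments": {
  "motion": [
    [[0, 0, 0], [0, 0, -0.05]],
    [[0, 0, 0], [0, 0, -0.05]],
    [[0, 0, 0], [0, 0, -0.05]],
    [[0, 0, 0], [0, 0, -0.03]],
    [[0, 0, 0], [0, 0, 0]]
  ]
}}

```text
time_s: 9.9
position: [0.4582, -0.3009, 0.1128]
tcp_rot: [[0.241, 0.97, 0.002], [0.971, -0.241, -0.001], [-0.0, 0.002, -1.0]]
force: [-0.3, -0.1, -3.8]
opening: 0.229
grasp_force: 29.4
```

Run:
```python
from h import *
import pickle
s=read_state(); print(s['position'],np.degrees(np.arctan2(s['tcp_rot'][1,1],s['tcp_rot'][0,1])),s['opening'],s['grasp_force'],s['force'],s['moment'])
pickle.dump(s,open('w6.pkl','wb'))
w=cv2.cvtColor(capture('wrist'),cv2.COLOR_RGB2BGR);cv2.imwrite('pics/w6.png',w)
cv2.imwrite('pics/w6c.png',cv2.resize(w[40:250,140:500],None,fx=2.2,fy=2.2,interpolation=cv2.INTER_CUBIC))
```

```text
[ 0.45817353 -0.30089193  0.11275593] -13.95126523155909 0.22922783650617384 29.402855881489813 [-0.25541004 -0.09678378 -3.79855016] [-0.11023597  0.0406042  -0.00356431]
```

View pics/w6c.png

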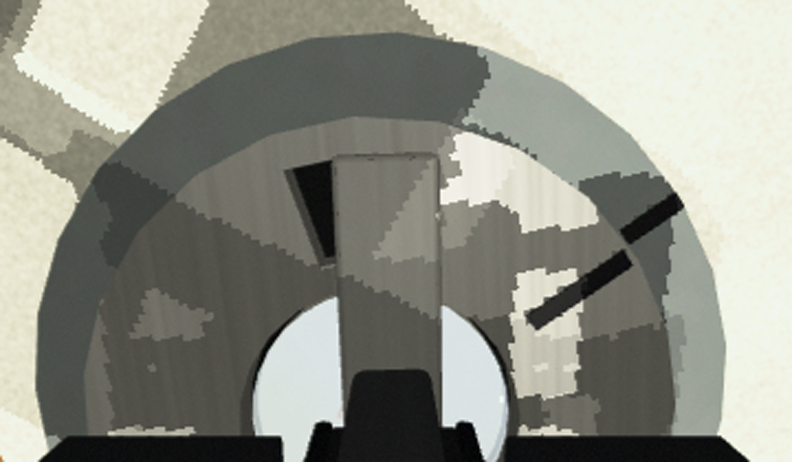

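{"name": "drive_tool", "arguments": {
  "motion": [
    [[0, 0, 0], [0, 0, -0.05]],
    [[0, 0, -5], [0, 0, 0]],
    [[0, 0, -10], [0, 0, 0]],
    [[0, 0, -15], [0, 0, 0]],
    [[0, 0, -20], [0, 0, 0]]
  ]
}}

```text
time_s: 10.45
position: [0.4571, -0.3003, 0.1632]
tcp_rot: [[0.193, 0.981, -0.001], [0.981, -0.193, 0.001], [0.001, -0.001, -1.0]]
force: [-0.1, -0.4, -3.9]
opening: 0.231
grasp_force: 29.4
```

{"name": "drive_tool", "arguments": {
  "motion": [
    [[0, 0, -25], [0, 0, 0]],
    [[0, 0, -12], [0, 0, 0]],
    [[20, -3, 0], [0, 0, 0]],
    [[40, -6, 0], [0, 0, 0]],
    [[45, -7, 0], [0, 0, 0]]
  ]
}}

```text
time_s: 10.95
position: [0.4613, -0.1931, 0.1991]
tcp_rot: [[0.195, 0.981, -0.0], [0.981, -0.195, 0.001], [0.001, -0.001, -1.0]]
force: [0.0, 0.3, -3.9]
opening: 0.23
grasp_force: 29.5
```

{"name": "drive_tool", "arguments": {
  "motion": [
    [[45, -7, 0], [0, 0, 0]],
    [[45, -7, 0], [0, 0, 0]],
    [[45, -7, 0], [0, 0, 0]],
    [[45, -7, 0], [0, 0, 0]],
    [[45, -7, 0], [0, 0, 0]]
  ]
}}

```text
time_s: 11.45
position: [0.469, 0.0358, 0.199]
tcp_rot: [[0.192, 0.981, -0.002], [0.981, -0.192, 0.001], [0.0, -0.002, -1.0]]
force: [0.4, -0.3, -3.9]
opening: 0.234
grasp_force: 29.5
```

{"name": "drive_tool", "arguments": {
  "motion": [
    [[45, -7, 0], [0, 0, 0]],
    [[45, -7, 0], [0, 0, 0]],
    [[45, -7, 0], [0, 0, 0]],
    [[45, -7, 0], [0, 0, 0]],
    [[45, -7, 0], [0, 0, 0]]
  ]
}}

```text
time_s: 11.95
position: [0.4773, 0.2628, 0.1988]
tcp_rot: [[0.192, 0.981, -0.002], [0.981, -0.192, -0.0], [-0.001, -0.002, -1.0]]
force: [1.0, -0.7, -3.4]
opening: 0.231
grasp_force: 29.5
```

{"name": "drive_tool", "arguments": {
  "motion": [
    [[20, -3, 0], [0, 0, -0.1]],
    [[0, 0, 0], [0, 0, -0.15]],
    [[0, 0, 0], [0, 0, -0.15]],
    [[0, 0, 0], [0, 0, -0.14]],
    [[0, 0, 0], [0, 0, 0]]
  ]
}}

```text
time_s: 12.45
position: [0.4784, 0.2812, 0.1986]
tcp_rot: [[-0.34, 0.94, -0.003], [0.94, 0.34, -0.001], [0.0, -0.003, -1.0]]
force: [-0.4, -0.3, -4.3]
opening: 0.23
grasp_force: 29.6
```

Run:
```python
from h import *
import pickle
s=read_state(); print(s['position'],np.degrees(np.arctan2(s['tcp_rot'][1,1],s['tcp_rot'][0,1])),s['opening'],s['grasp_force'],s['force'],s['moment'])
pickle.dump(s,open('w7.pkl','wb'))
w=cv2.cvtColor(capture('wrist'),cv2.COLOR_RGB2BGR);cv2.imwrite('pics/w7.png',w)
d=cv2.cvtColor(capture('side'),cv2.COLOR_RGB2BGR);cv2.imwrite('pics/side7.png',d)
out=np.zeros((600,800,3),np.uint8); out[:400,:640]=w; k=cv2.resize(d[305:400,340:465],None,fx=2.1,fy=2.1); out[400:400+k.shape[0],:k.shape[1]]=k[:200]
k=cv2.resize(d[130:230,190:330],None,fx=2,fy=2);out[400:600,300:580]=k
cv2.imwrite('pics/m7.png',out)
```

```text
[0.47840224 0.28115115 0.19863021] 19.891007997765204 0.2299579033599382 29.566669785417616 [-0.44150601 -0.34025784 -4.26763042] [-0.09333818  0.04889422  0.03199072]
```

View pics/m7.png

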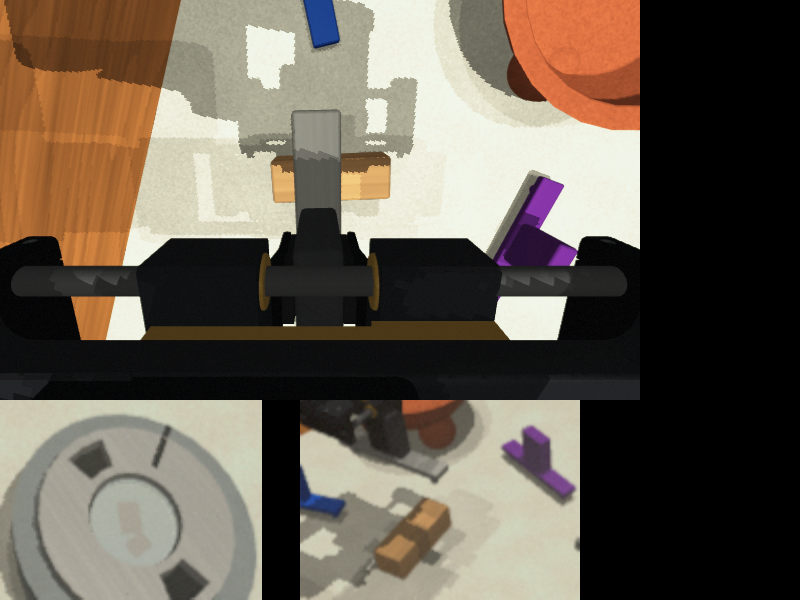

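The ring line meets the flange line (side inset (163,445)). The block is clear at (273–390, 155–202) and the bar sits squarely in the grip. I'll place it now.

{"name": "drive_tool", "arguments": {
  "motion": [
    [[10, 10, 10], [0, 0, -0.02]],
    [[0, 0, 40], [0, 0, 0]],
    [[0, 0, 40], [0, 0, 0]],
    [[0, 0, 25], [0, 0, 0]],
    [[0, 0, 10], [0, 0, 0]]
  ]
}}

```text
time_s: 13.05
position: [0.4846, 0.2934, 0.0711]
tcp_rot: [[-0.358, 0.934, -0.005], [0.934, 0.358, -0.002], [0.0, -0.006, -1.0]]
force: [-0.0, -0.5, -2.8]
opening: 0.227
grasp_force: 29.6
```

{"name": "drive_tool", "arguments": {
  "motion": [
    [[0, 0, 3], [0, 0, 0]],
    [[0, 0, 2], [0, 0, 0]],
    [[0, 0, 2], [0, 0, 0]],
    [[0, 0, 1], [0, 0, 0]],
    [[0, 0, 0], [0, 0, 0]]
  ]
}}

```text
time_s: 13.55
position: [0.4868, 0.2937, 0.0674]
tcp_rot: [[-0.359, 0.933, 0.002], [0.933, 0.359, 0.001], [-0.0, 0.002, -1.0]]
force: [0.9, -0.5, -3.8]
opening: 0.235
grasp_force: 29.6
```

{"name": "drive_tool", "arguments": {
  "motion": [
    [[0, 0, 1], [0, 0, 0]],
    [[0, 0, 1], [0, 0, 0]],
    [[0, 0, 1], [0, 0, 0]],
    [[0, 0, 0], [0, 0, 0]],
    [[0, 0, 0], [0, 0, 0]]
  ]
}}

```text
time_s: 14.05
position: [0.4862, 0.2935, 0.0635]
tcp_rot: [[-0.359, 0.933, -0.0], [0.933, 0.359, -0.0], [-0.0, -0.0, -1.0]]
force: [-0.1, 0.5, -3.3]
opening: 0.227
grasp_force: 29.6
```

{"name": "drive_tool", "arguments": {
  "motion": [
    [[0, 0, 1], [0, 0, 0]],
    [[0, 0, 0], [0, 0, 0]],
    [[0, 0, 0], [0, 0, 0]]
  ]
}}

```text
time_s: 14.35
position: [0.4864, 0.2936, 0.0626]
tcp_rot: [[-0.359, 0.933, 0.0], [0.933, 0.359, 0.0], [-0.0, 0.0, -1.0]]
force: [-0.4, 0.0, -2.7]
opening: 0.228
grasp_force: 29.6
```

{"name": "drive_tool", "arguments": {
  "motion": [
    [[0, 0, 1], [0, 0, 0]],
    [[0, 0, 0], [0, 0, 0]],
    [[0, 0, 0], [0, 0, 0]]
  ]
}}

```text
time_s: 14.65
position: [0.4864, 0.2936, 0.0625]
tcp_rot: [[-0.359, 0.933, 0.0], [0.933, 0.359, 0.0], [-0.0, 0.0, -1.0]]
force: [-1.7, -1.2, 5.8]
opening: 0.231
grasp_force: 29.6
```

{"name": "drive_tool", "arguments": {
  "motion": [
    [[0, 0, 0.5], [0, 0, 0]],
    [[0, 0, 0], [0, 0, 0]],
    [[0, 0, 0], [0, 0, 0]]
  ]
}}

```text
time_s: 14.95
position: [0.4864, 0.2936, 0.0625]
tcp_rot: [[-0.359, 0.933, 0.001], [0.933, 0.359, 0.0], [-0.0, 0.001, -1.0]]
force: [-2.2, -0.3, 8.7]
opening: 0.227
grasp_force: 29.6
```

Seated: contact at the original height. Releasing.

{"name": "drive_tool", "arguments": {
  "motion": [
    [[0, 0, -1], [0, 0, 0]],
    [[0, 0, 0], [0, 0, 0]],
    [[0, 0, 0], [0, 0, 0]],
    [[0, 0, 0], [0, 0, 0]],
    [[0, 0, 0], [0, 0, 0]]
  ],
  "gripper": 1
}}

```text
time_s: 15.45
position: [0.4863, 0.2935, 0.0618]
tcp_rot: [[-0.359, 0.933, -0.0], [0.933, 0.359, -0.0], [-0.0, -0.0, -1.0]]
force: [0.1, -0.5, 1.0]
opening: 0.6
grasp_force: 0.0
```

{"name": "drive_tool", "arguments": {
  "motion": [
    [[0, 0, 0], [0, 0, 0]],
    [[0, 0, 0], [0, 0, 0]],
    [[0, 0, 0], [0, 0, 0]],
    [[0, 0, 0], [0, 0, 0]],
    [[0, 0, -10], [0, 0, 0]]
  ]
}}

```text
time_s: 15.95
position: [0.4853, 0.2931, 0.0713]
tcp_rot: [[-0.359, 0.933, -0.003], [0.933, 0.359, -0.001], [0.0, -0.003, -1.0]]
force: [0.1, 0.4, 0.7]
opening: 0.982
grasp_force: 0.0
```

{"name": "drive_tool", "arguments": {
  "motion": [
    [[0, 0, -20], [0, 0, 0]],
    [[0, 0, -40], [0, 0, 0]],
    [[0, 0, -40], [0, 0, 0]],
    [[0, 0, -40], [0, 0, 0]],
    [[0, 0, 0], [0, 0, 0]]
  ]
}}

```text
time_s: 16.45
position: [0.4901, 0.2951, 0.2188]
tcp_rot: [[-0.359, 0.933, 0.013], [0.933, 0.359, 0.005], [-0.0, 0.014, -1.0]]
force: [1.6, 0.1, 0.8]
opening: 0.999
grasp_force: 0.0
```

Run:
```python
from h import *
s=read_state(); print(s['position'],s['opening'],s['force'],s['time_s'])
w=cv2.cvtColor(capture('wrist'),cv2.COLOR_RGB2BGR)
d=cv2.cvtColor(capture('side'),cv2.COLOR_RGB2BGR)
out=np.zeros((600,800,3),np.uint8); out[:250,:400]=w[:250,120:520]; out[:400,400:]=d[:,160:560]
k=cv2.resize(d[140:230,190:290],None,fx=3.3,fy=3.3);out[300:300+k.shape[0],:k.shape[1]]=k
cv2.imwrite('pics/m8.png',out)
```

```text
[0.49009701 0.29513002 0.21884116] 0.9994771314158561 [1.64139433 0.13058644 0.81926059] 16.45
```

View pics/m8.png

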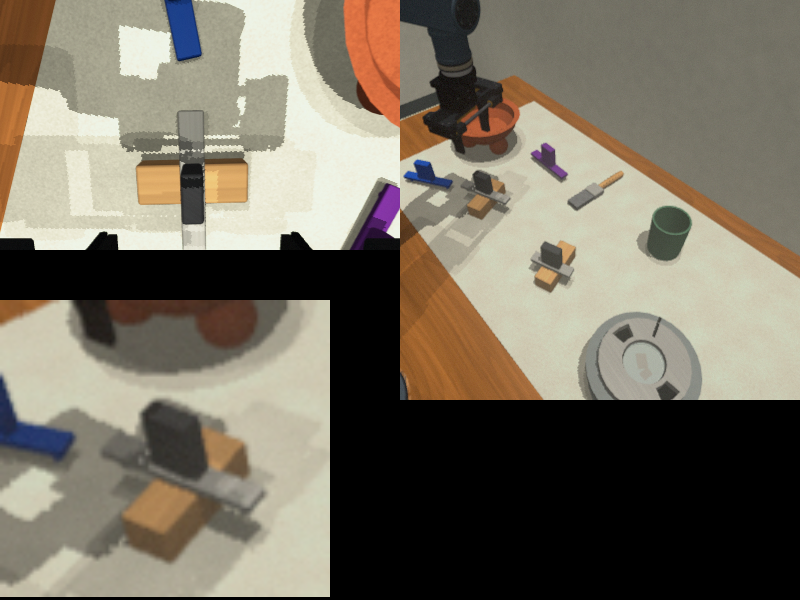

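The spanner sits flat and square astride its block (wrist inset (192,180)). The ring lines meet, the beaker hasn't moved, and the gripper is clear.

```bash
python3 -c "
from rig import *
print(hand_in())"
```

```text
the job is handed in; nothing more can be done
None
```

I turned the lock ring clockwise to its stop with the wider spanner (the lines agree to about 0.3°), put the spanner back flat astride its own block and released it; the beaker looks unmoved, and I handed the job in at about 16.5 s.

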